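# Fit the hinge pin of an analyser's rotor cover and hold it

### The job

Turn the wing nut on top of the aluminium hinge bracket about a quarter turn anticlockwise (seen from above), so that its steel tab swings off the upper bushing. Then take the longest of the three steel pins by its head from the black rack and thread it straight down through the upper bushing and on through the lower one, until its tip shows clearly, a centimetre or more, below the lower bushing but does not rest on the bench. Finish while still holding it there by the head, steady, so that a colleague can fit the retaining clip; leave the other pins and the things on the bench where they are.

Things in the scene. Friction and masses are not known exactly. Their poses are not given: they have to be found in the camera images.
- bracket: Fixed aluminium C-shaped hinge bracket. Origin: on the common vertical axis of its two bushings, at bench level; z up. Spine x -22 to 22, y -85 to -42, z 0 to 110 mm on a foot plate 70 x 60 x 6; two level lugs 44 mm wide reach from it to y +23: lower z 40 to 50, upper z 100 to 110. Each holds a brass bushing, bore 13 mm, its flange 4 mm proud of the lug. Empty between and below the lugs.
- upper_mouth (a point): Centre of the upper bushing's mouth, 114 mm above the bench; the mouth flares from the 13 mm bore to 20 mm over its top 4 mm. Axes as the bracket.
- lower_exit (a point): Centre of the lower bushing's lower end, flush with the lower lug's underside, 40 mm above the bench, straight below upper_mouth. This bushing's mouth, flared alike, is at 54 mm. Axes as the bracket.
- nut (a joint): Angle (rad) of the captive wing nut with its tab about the vertical axis at bracket x 0, y -62 mm. 0: tab along bracket +y, over the upper bushing; grows anticlockwise seen from above; stop at 1.6. The bore is free from about 0.6; 1.0 and above is far enough. Starts at 0 to 0.3, has slight friction (0.06 N m), stays where left.
- wing_grip (a point): Grip point on the wing nut's axis, 142 mm above the bench; turns with the nut. The wing is an upright steel bar, 10 mm thick (this x) by 40 mm long (this y), z 125 to 151 mm. Below it an 18 mm hub and the flat tab: 24 mm wide, 4 mm thick, top at z 119 mm, along this +y to a round end (28 mm diameter) centred 62 mm from the axis.
- rack: Fixed black plastic pin rack, 60 (x) x 210 (y) x 55 mm high. Origin: centre of its underside; z up. Three blind upright holes of 11.2 mm at x 0 and y -75, 0 and 75 mm, floor 10 mm above the bench; one steel pin stands in each, in any order.
- pin_long: The longest steel pin, loose, about 0.14 kg, upright in the rack. Origin: centre of its tip (lower end); z along the pin to its head. Shaft 10 mm diameter, 125 mm long, tip chamfered; then a cylindrical head of 22 mm diameter and 30 mm height (z 125 to 155 mm of this frame). In the rack its tip is 10 mm above the bench.
- pin_head (a point): Middle of the long pin's head, on its axis, 140 mm above its tip (150 mm above the bench in the rack).
- pin_mid: Bystander: like the long pin, but the shaft 100 mm long, in the rack. Origin: centre of its tip.
- pin_short: Bystander: like the long pin, but the shaft 75 mm long, in the rack. Origin: centre of its tip.
- reagent: Bystander: white bottle, 40 mm diameter, 65 mm high, between rack and bracket. Origin: centre of its underside.
- jar: Bystander: amber jar, 48 mm diameter, 50 mm high. Origin: centre of its underside.
- sample_cup: Bystander: open blue cup, 44 mm diameter, 60 mm high. Origin: centre of its underside.
- driver: Bystander: screwdriver with black handle lying on the bench between rack and bracket, towards the robot, about 200 mm long. Origin: centre of its underside; x along it.
There are look-alikes about, which are no part of the job. Leave any orange look-alike of the pin_long alone.

How it is judged:
By the outcome, as a careful person would: the job done as asked, in the order asked, and still so for the second after the job is handed in, while the arm keeps its last pose, push and grip.
It also fails if it takes over 61 s, if anything falls off the work surface, if the arm or the gripper's body presses on something with over 40 N, if the wrist force passes 120 N, or if a joint passes its speed limit or range.

### The arm

A 6-joint arm with a two-finger parallel gripper is mounted at the origin on the work surface. World frame = base frame: x ahead of the robot, y to its left, z up, the work surface at z = 0. Lengths are in mm, angles in rad, forces in N, time in s.
With the tool pointing down it reaches from about 425 to 925 mm from the base axis. Payload 12.5 kg.
Tool frame: the origin (TCP) lies on the centre line of the jaws, within the pads' length; the fingertips stand finger_overhang ahead of it and the grasp point (between the pads) lies 6 mm ahead of it (finger_overhang is the distance from the TCP to the fingertips, in mm); z points along the fingers, x is the direction in which the jaws open and shut, and the axes are right-handed (so a half turn about z gives the same grasp; the last joint's range is limited). The gripper opens to 85 mm and grips with 20 to 120 N. Pads are 22 mm wide; open, the fingers measure 114 mm over their backs; the gripper's body (76 mm by 85 mm) begins 54 mm behind the grasp point. The pads swing forward as they close: fully open they stand 13 mm farther back than shut.
Start: joints at [-1.359, 0.491, 1.559, -0, 1.092, -0.106], TCP at [195.321, -593.71, 256.327] pointing down, gripper open.
Joint ranges: [-3.1, 3.1], [-0.84, 2.19], [0.05, 2.79], [-1.13, 4.28], [0.06, 2.93], [-2.69, 2.69]. Speed limits (rad/s): [2.22, 2.22, 2.79, 3.14, 3.14, 3.14].

### API

Orientations are given as a unit quaternion [w, x, y, z].
In Python, from workcell import * gives the robot as it stands.
- The arm moves only by the tool servo_tool, never from a script. Its argument "increments" is a list of rows, each a list of 3 entries, a list of its own where there are three numbers: the closure, from 0 (fully open) to 1 (shut), then the shift along the tool's x, y, z in m, then the turn, a rotation vector about the tool's x, y, z in degrees. A call has 1 to 5 rows; each row is the pose to reach, as a shift and turn from the pose commanded when the call began, along the tool's axes at that moment; what a row does not reach only later rows make up. A row lasts 1/10 s, in which the tool goes at most 50 mm and 8.59 degrees, less where a joint would pass 70% of its speed; a pose out of reach is approached as far as the arm can. A call with a gripper value outside its range is refused whole. The fingers move at their own pace and stop on an object; "squeeze" is the grip in N (left out, the last holds). Time passes only in rows, so rows that repeat a pose let the fingers close. It gives the time, the measured TCP pose, the force and the opening at its end, in the units of the state.
- get_obs(): the state, without advancing time (a new reading comes with each control period).
- capture(name): name is "scene" or "top" or "wrist"; returns the picture (400x640x3 uint8, red, green, blue); there is no depth.
- camera_model(name): a dict with "camera_matrix" (3x3 intrinsics, pixels), "extrinsics" (4x4, takes a point from world to camera coordinates); the wrist camera has in their place "tool_from_camera" (4x4, takes a point from camera to tool coordinates, whose origin is the TCP and whose axes are the tool frame's). Camera axes: x right, y up, looking along -z (the intrinsics and any distortion apply to the point x, -y, -z); pixel columns grow to the right and rows downward; lengths in mm; the calibration is good to about 2 mm. A picture is of the moment at which its call begins: read the wrist's pose just before it. camera_model takes no time and is no camera call.
- job_done(): hands the job in, once; it reports no verdict.
The state is a dict: "t": time; "joint_positions": joint angles; "joint_velocities": joint speeds; "joint_torque": joint torques, N m; "position": TCP position; "tcp_rot": TCP orientation; "force": force on the tool from outside, world axes, zero at the start; "ft_torque": the same for the moment, N m; "gripper_width": finger opening in mm.
Only numpy, scipy, OpenCV 4.12 (cv2) and the standard library are available. Lean on these libraries where they do the work, as an engineer would, in place of code of your own. Each camera call takes 0.05 s, during which the arm holds its last target. There are 200 camera calls.

## Working session

There is one attempt and no reset: what is moved stays moved. The work goes in short steps, Python scripts to look and compute and a tool call to move; the robot and the scene stay as the last step left them, time stands still between calls to the robot, and variables do not carry over. Pictures are saved under pics/ and viewed, about 8 in all and at most 12, crops included, and the job is handed in when it is done.

Besides the shell and the picture viewer there is one more tool, called in YAML: its name, and indented under it one key for each argument. servo_tool: Moves the arm, as the interface text tells. Its arguments: {"type":"object","properties":{"increments":{"type":"array"},"squeeze":{"type":"number"}},"required":["increments"]}

```bash
mkdir -p pics; ls; python3 - <<'E'
from workcell import *
import cv2
print(get_obs())
for n in("scene","top"):
    cv2.imwrite(f"pics/{n}0.png",capture(n)[:,:,::-1])
for n in("scene","top","wrist"): print(n,camera_model(n))
E
```

```text
pics
{'t': 0.0, 'joint_positions': array([-1.35858852e+00,  4.91511449e-01,  1.55947841e+00, -1.50025368e-05,
        1.09169261e+00, -1.05589881e-01]), 'joint_velocities': array([ 0.00168963, -0.00090912,  0.00065625,  0.00095593, -0.00042222,
       -0.00031552]), 'joint_torque': array([ 2.84776972e-03, -6.18445301e+01, -2.61592555e+01,  7.62359196e-05,
        4.04325678e-03,  3.49004938e-05]), 'position': array([ 195.27672555, -593.48672597,  255.74764182]), 'tcp_rot': array([-3.59278097e-04,  8.10086870e-01, -5.86309616e-01, -4.09737080e-04]), 'force': array([ 0.11693008,  0.2933475 , -0.33579148]), 'ft_torque': array([-0.00903962, -0.02958379, -0.01480467]), 'gripper_width': 85.55198291327122}
scene {'camera_matrix': array([[492.72898224,   0.        , 323.29421211],
       [  0.        , 492.72898224, 198.91335613],
       [  0.        ,   0.        ,   1.        ]]), 'extrinsics': array([[-3.34180593e-01,  9.42470494e-01, -8.52642386e-03,
         2.14647269e+02],
       [-6.46294838e-01, -2.22559392e-01,  7.29911159e-01,
         2.86195126e+02],
       [ 6.86022095e-01,  2.
[... 517 characters left out ...]
3744585e-01, -8.68419923e-03,  9.92276102e-01,
        -9.61496416e+02],
       [ 0.00000000e+00,  0.00000000e+00,  0.00000000e+00,
         1.00000000e+00]])}
wrist {'camera_matrix': array([[337.42401586,   0.        , 314.25510648],
       [  0.        , 337.42401586, 204.6426706 ],
       [  0.        ,   0.        ,   1.        ]]), 'tool_from_camera': array([[ 9.99999076e-01,  1.19283105e-03,  6.51464595e-04,
         9.12271145e-01],
       [ 1.33136237e-03, -9.56108825e-01, -2.93008776e-01,
        -7.46230073e+01],
       [ 2.73361082e-04,  2.93009373e-01, -9.56109530e-01,
        -1.17311597e+02],
       [ 0.00000000e+00,  0.00000000e+00,  0.00000000e+00,
         1.00000000e+00]])}
```

View pics/scene0.png

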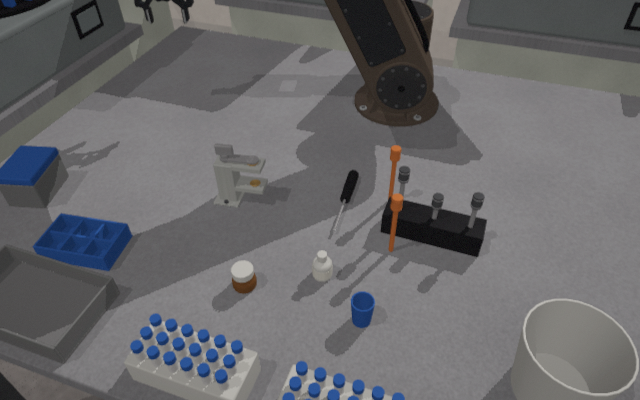

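View pics/top0.png

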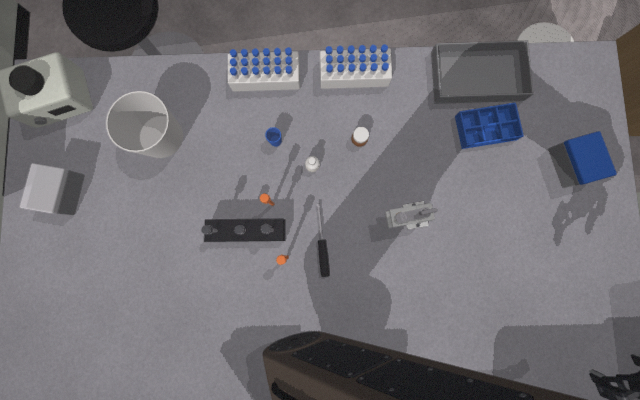

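The scene view shows the bracket around (240,175), with pin heads at (404,173), (438,200) and (477,201). Two orange decoys are at (396,153) and (397,203). In the top view the rack heads are at (208,230), (240,230) and (266,229), and the bracket is at (410,215). Next I'll zoom in and measure.

```bash
cat > h.py <<'E'
import numpy as np, cv2
from workcell import *
from scipy.spatial.transform import Rotation as R
def Rt(o): q=o["tcp_rot"]; return R.from_quat([q[1],q[2],q[3],q[0]]).as_matrix()
def pose(name,o=None):
    m=camera_model(name);K=m["camera_matrix"]
    if name=="wrist":
        T=m["tool_from_camera"];Rw=Rt(o)@T[:3,:3];c=Rt(o)@T[:3,3]+o["position"]
    else:
        E=m["extrinsics"];Rw=E[:3,:3].T;c=-Rw@E[:3,3]
    return K,Rw,c
def ray(name,u,v,o=None):
    K,Rw,c=pose(name,o);d=np.linalg.inv(K)@[u,v,1];d=Rw@[d[0],-d[1],-d[2]];return c,d/np.linalg.norm(d)
def onz(name,u,v,z,o=None):
    c,d=ray(name,u,v,o);return c+d*(z-c[2])/d[2]
def tri(*rays):
    A=0;b=0
    for c,d in rays:
        P=np.eye(3)-np.outer(d,d);A=A+P;b=b+P@c
    p=np.linalg.solve(A,b);return p,[np.linalg.norm(np.cross(p-c,d)) for c,d in rays]
def proj(name,p,o=None):
    K,Rw,c=pose(name,o);q=Rw.T@(np.asarray(p)-c);q=K@[q[0],-q[1],-q[2]];return q[:2]/q[2]
E
python3 - <<'E'
from h import *
np.set_printoptions(precision=1,suppress=True)
for s in [(404,174),(438,200),(477,201)]:
  for t in [(208,230),(240,230),(266,229)]:
    p,e=tri(ray("scene",*s),ray("top",*t)); print(s,t,p,e[0])
for s,t in [((396,153),(281,260)),((397,203),(265,198))]: print("orange",tri(ray("scene",*s),ray("top",*t)))
for t,z in [((205,242),55),((285,241),55),((205,220),55),((285,219),55)]: print("rack",onz("top",*t,z))
print("bracket",onz("top",400,216,110), onz("top",425,214,110))
a=cv2.resize(cv2.imread("pics/scene0.png")[130:215,200:285],None,fx=6,fy=6,interpolation=2)
b=cv2.resize(cv2.imread("pics/top0.png")[190:240,370:450],None,fx=5,fy=5,interpolation=2)
c=np.zeros((510,400+510,3),np.uint8);c[:,:510]=a;c[:250,510:]=b
cv2.imwrite("pics/z1.png",c[:, :800] if 0 else cv2.resize(c,(800,448)))
E
```

```text
(404, 174) (208, 230) [515.  182.1 202.8] 61.24154264415367
(404, 174) (240, 230) [501.5 149.7 169.8] 28.080698561121082
(404, 174) (266, 229) [494.5 120.1 151. ] 1.2163652249915105
(438, 200) (208, 230) [506.3 229.6 131.8] 34.553514785906124
(438, 200) (240, 230) [495.2 194.7 102.4] 2.482411658726502
(438, 200) (266, 229) [491.2 162.8  89.7] 34.71127467098858
(477, 201) (208, 230) [496.7 269.  123.8] 2.122986305823203
(477, 201) (240, 230) [490.6 232.4 106.2] 40.44537013500971
(477, 201) (266, 229) [491.5 199.5 104.8] 72.9927971349291
orange (array([419.7,  86.5, 141. ]), [np.float64(1.4687512927073272), np.float64(1.4687512927073345)])
orange (array([570.5, 124.1, 140. ]), [np.float64(1.8312797578368372), np.float64(1.8312797578368891)])
rack [468.1 295.8  55. ]
rack [465.   83.4  55. ]
rack [526.4 296.5  55. ]
rack [523.2  82.5  55. ]
bracket [ 519.4 -211.8  110. ] [ 522.7 -274.6  110. ]
```

View pics/z1.png

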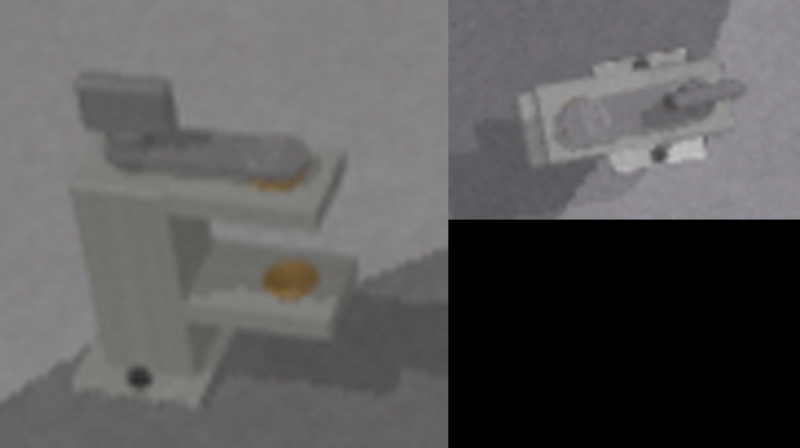

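The long pin is at about (494,120), since its head height comes out near 150 mm. The orange decoys are at (420,86) and (570,124). The nut is near (521,-270). I'll move the wrist camera over the bracket.

servo_tool:
  increments:
    - [0, [-0.022, -0.043, -0.01], [0, 0, -8]]
    - [0, [-0.044, -0.086, -0.02], [0, 0, -16]]
    - [0, [-0.066, -0.129, -0.03], [0, 0, -24]]
    - [0, [-0.088, -0.172, -0.04], [0, 0, -32]]
    - [0, [-0.11, -0.215, -0.05], [0, 0, -40]]
  squeeze: 40

```text
t: 0.6
position: [366.2, -420.4, 306.5]
tcp_rot: [-0.0, 0.963, -0.271, -0.0]
force: [0.8, -0.4, 0.9]
gripper_width: 85.6
```

```bash
cat >> h.py <<'E'
np.set_printoptions(precision=2,suppress=True)
def go(p,az,o=None):
    "shift (mm, tool axes) and turn (deg) from measured pose to TCP p, vertical, tool x azimuth az deg"
    o=o or get_obs();M=Rt(o);a=np.radians(az)
    T=np.array([[np.cos(a),np.sin(a),0],[np.sin(a),-np.cos(a),0],[0,0,-1]])
    s=M.T@(np.asarray(p)-o["position"]);r=np.degrees(R.from_matrix(M.T@T).as_rotvec())
    print("t",o["t"],"pos",o["position"],"az",np.degrees(np.arctan2(M[1,0],M[0,0])),"shift",s,"turn",r,"F",o["force"],"w",o["gripper_width"])
E
python3 -c "
from h import *
go([521,-262,330],0)"
```

```text
t 0.6 pos [ 366.16 -420.41  306.52] az -31.480007149036286 shift [  49.32 -215.95  -23.46] turn [ -0.01   0.02 -31.48] F [ 0.78 -0.36  0.92] w 85.57751410571652
```

servo_tool:
  increments:
    - [0, [0.01, -0.043, -0.005], [0, 0, -6.5]]
    - [0, [0.02, -0.086, -0.01], [0, 0, -13]]
    - [0, [0.03, -0.13, -0.014], [0, 0, -19.5]]
    - [0, [0.04, -0.173, -0.019], [0, 0, -25.5]]
    - [0, [0.049, -0.216, -0.023], [0, 0, -31.5]]

```text
t: 1.1
position: [521.7, -262.7, 329.4]
tcp_rot: [0.0, 1.0, -0.0, -0.0]
force: [0.2, -0.2, 1.1]
gripper_width: 85.4
```

servo_tool:
  increments:
    - [0, [0, 0, 0], [0, 0, 0]]
    - [0, [0, 0, 0], [0, 0, 0]]

```text
t: 1.3
position: [520.9, -263.5, 328.9]
tcp_rot: [-0.0, 1.0, -0.002, -0.0]
force: [-0.2, -0.7, 0.8]
gripper_width: 85.4
```

```bash
python3 -c "
from h import *
import json
o=get_obs();im=capture('wrist')[:,:,::-1];cv2.imwrite('pics/w1.png',im)
json.dump({k:list(map(float,o[k])) for k in('position','tcp_rot')},open('w1.json','w'))
print(o['position'],o['tcp_rot'],proj('wrist',[521,-270,151],o),im.shape)
import workcell;print([n for n in dir(workcell) if n[0]!='_'])"
```

```text
[ 520.94 -263.47  328.89] [-0.  1. -0. -0.] [314.45 194.12] (400, 640, 3)
['Unreachable', 'camera_model', 'capture', 'finger_overhang', 'get_obs', 'job_done']
```

View pics/w1.png

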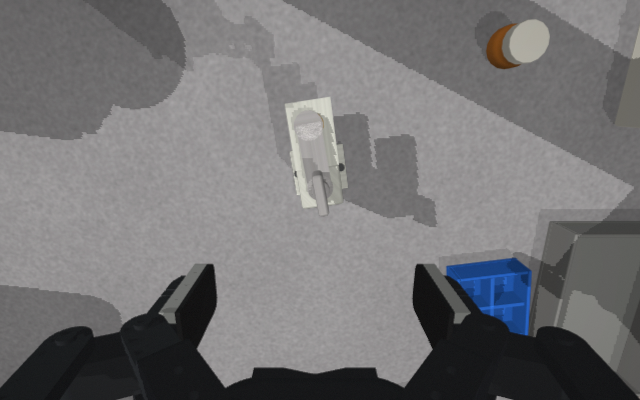

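The wrist view shows the bracket at (315,155), with the lug end at the top near (308,101), the tab's round end at (309,124) and the wing at (320,192). I'll zoom in.

```bash
python3 -c "
from h import *
im=cv2.imread('pics/w1.png')[85:225,260:380]
cv2.imwrite('pics/w1z.png',cv2.resize(im,None,fx=4.2,fy=4.2,interpolation=2)); print(finger_overhang)"
```

```text
25.0
```

View pics/w1z.png

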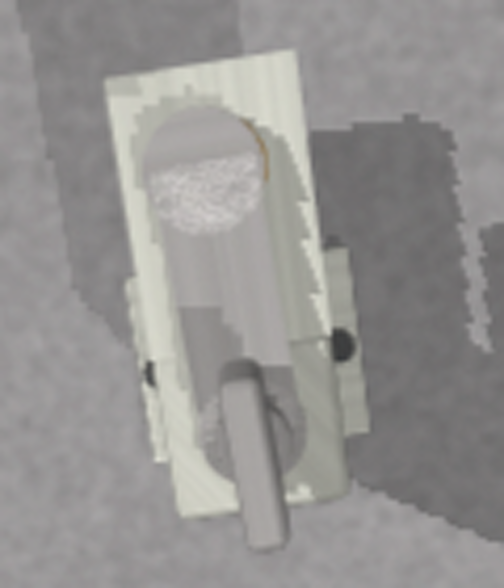

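```bash
python3 -c "
from h import *
import json
o=json.load(open('w1.json'));o['position']=np.array(o['position'])
f=lambda u,v,z:onz('wrist',u/4.2+260,v/4.2+85,z,o)[:2]
FL,FR,RL,RR=[f(u,v,110) for u,v in((105,78),(297,50),(181,517),(346,494))]
print(FL,FR,RL,RR)
d=(FL+FR-RL-RR)/2;L=np.linalg.norm(d);d/=L;print('len',L,'widths',np.linalg.norm(FL-FR),np.linalg.norm(RL-RR),'az',np.degrees(np.arctan2(d[1],d[0])))
w=(FR-FL);print('az from front edge',np.degrees(np.arctan2(w[1],w[0])))
c=(FL+FR)/2-23*d;print('axis from front',c,'from rear',(RL+RR)/2+85*d,'nut',(FL+FR)/2-85*d)
a,b=f(240,378,151),f(268,545,151);e=a-b;print('bar',a,b,np.linalg.norm(e),np.degrees(np.arctan2(e[1],e[0])),(a+b)/2)
t=f(204,172,119);r=f(204+63,172,119);print('tab',t,np.linalg.norm(r-t))
n=(a+b)/2;print('tab az',np.degrees(np.arctan2(*(t-n)[::-1])),np.linalg.norm(t-n))
"
```

```text
[ 493.25 -191.49] [ 536.84 -185.64] [ 508.99 -296.23] [ 549.93 -290.45]
len 105.7646314722354 widths 43.971147610590975 41.35187300108055 az 97.83261952217735
az from front edge 7.634433611242136
axis from front [ 518.18 -211.35] from rear [ 517.87 -209.14] nut [ 526.63 -272.77]
bar [ 523.49 -252.37] [ 529.55 -289.79] 37.90664153881604 99.19872062019833 [ 526.52 -271.08]
tab [ 515.71 -211.84] 14.198575994247197
tab az 100.34090446048292 60.21319228446613
```

```bash
python3 -c "
from h import *
go([526.5,-271.8,152],9.5)"
```

```text
t 1.35 pos [ 520.37 -264.25  328.9 ] az -0.31161840723052664 shift [  6.31   7.55 176.89] turn [-0.02  0.04 -9.81] F [-1.01 -0.33 -0.22] w 85.08716507039725
```

servo_tool:
  increments:
    - [0, [0.002, 0.002, 0.04], [0, 0, -3]]
    - [0, [0.004, 0.005, 0.08], [0, 0, -6]]
    - [0, [0.006, 0.0075, 0.12], [0, 0, -9.8]]
    - [0, [0.006, 0.0075, 0.145], [0, 0, -9.8]]
    - [0, [0.006, 0.0075, 0.145], [0, 0, -9.8]]

```text
t: 1.85
position: [524.6, -272.3, 181.1]
tcp_rot: [-0.002, 0.997, 0.081, -0.002]
force: [-0.2, -0.1, -0.2]
gripper_width: 85.3
```

```bash
python3 -c "
from h import *
o=get_obs();go([526.5,-271.8,152],9.5,o)
cv2.imwrite('pics/w2.png',capture('wrist')[:,:,::-1])"
```

```text
t 1.85 pos [ 524.58 -272.33  181.06] az 9.349485420471764 shift [ 2.12 -0.09 29.05] turn [-0.24  0.27 -0.15] F [-0.2  -0.09 -0.23] w 85.31494140407366
```

View pics/w2.png

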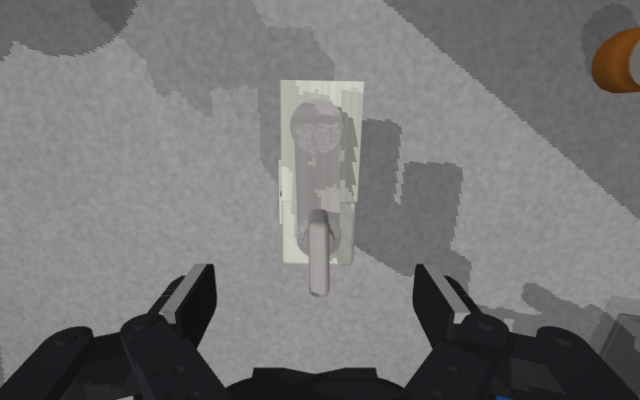

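The bar is upright in view at column 319 and the jaws are centred at about 315, so I need roughly +2 mm in x. I'll descend and grip.

servo_tool:
  increments:
    - [0, [0.002, 0, 0.018], [0, 0, 0]]
    - [0.3, [0.002, 0, 0.029], [0, 0, 0]]
    - [1, [0.002, 0, 0.029], [0, 0, 0]]
    - [1, [0.002, 0, 0.029], [0, 0, 0]]
    - [1, [0.002, 0, 0.029], [0, 0, 0]]
  squeeze: 40

```text
t: 2.4
position: [528.8, -271.7, 156.4]
tcp_rot: [0.0, 0.997, 0.083, 0.001]
force: [-0.3, 0.5, -0.7]
gripper_width: 28.2
```

servo_tool:
  increments:
    - [1, [0, 0, 0], [0, 0, 0]]
    - [1, [0, 0, 0], [0, 0, 0]]
    - [1, [0, 0, 0], [0, 0, 0]]

```text
t: 2.7
position: [526.8, -271.9, 156.3]
tcp_rot: [0.0, 0.997, 0.083, -0.002]
force: [-14.8, -3.3, 11.0]
gripper_width: 8.6
```

servo_tool:
  increments:
    - [1, [0, 0, 0], [0, 0, -6]]
    - [1, [0, 0, 0], [0, 0, -13]]
    - [1, [0, 0, 0], [0, 0, -20]]
    - [1, [0, 0, 0], [0, 0, -27]]
    - [1, [0, 0, 0], [0, 0, -34]]

```text
t: 3.2
position: [527.0, -271.7, 156.3]
tcp_rot: [-0.0, 0.928, 0.373, -0.001]
force: [-13.0, -2.5, 10.5]
gripper_width: 8.8
```

```bash
python3 -c "
from h import *
go([526.5,-271.8,152],89)"
```

```text
t 3.2 pos [ 527.02 -271.7   156.3 ] az 43.79845295681547 shift [-0.44 -0.28  4.31] turn [ -0.15   0.07 -45.2 ] F [-12.99  -2.47  10.47] w 8.842216183921657
```

servo_tool:
  increments:
    - [1, [0, 0, 0], [0, 0, -8]]
    - [1, [0, 0, 0], [0, 0, -16]]
    - [1, [0, 0, 0], [0, 0, -24]]
    - [1, [0, 0, 0], [0, 0, -32]]
    - [1, [0, 0, 0], [0, 0, -40]]

```text
t: 3.7
position: [527.1, -271.3, 156.3]
tcp_rot: [-0.001, 0.744, 0.668, -0.001]
force: [-12.3, 0.8, 11.8]
gripper_width: 9.5
```

servo_tool:
  increments:
    - [1, [0, 0, 0], [0, 0, -3]]
    - [1, [0, 0, 0], [0, 0, -3]]
    - [0.5, [0, 0, 0], [0, 0, -3]]
    - [0.3, [0, 0, 0], [0, 0, -3]]
    - [0, [0, 0, -0.01], [0, 0, -3]]

```text
t: 4.2
position: [528.4, -271.2, 164.8]
tcp_rot: [-0.001, 0.728, 0.685, -0.0]
force: [0.6, -0.2, -0.2]
gripper_width: 52.3
```

servo_tool:
  increments:
    - [0, [0, 0, -0.02], [0, 0, 0]]
    - [0, [0, 0, -0.06], [0, 0, 0]]
    - [0, [0, 0, -0.1], [0, 0, 8]]
    - [0, [0, 0, -0.14], [0, 0, 16]]
    - [0, [0, 0, -0.14], [0, 0, 24]]

```text
t: 4.7
position: [529.8, -272.0, 311.7]
tcp_rot: [0.004, 0.856, 0.516, 0.002]
force: [0.6, -0.4, -0.2]
gripper_width: 85.1
```

```bash
python3 -c "
from h import *
go([494.5,120.1,300],9)
cv2.imwrite('pics/top3.png',cv2.resize(capture('top')[175:275,190:450,::-1],None,fx=3,fy=3,interpolation=2))"
```

```text
t 4.7 pos [ 529.79 -272.04  311.72] az 62.189765599764144 shift [ 330.4  -214.26    9.36] turn [ 0.53 -0.2  53.19] F [ 0.58 -0.36 -0.19] w 85.11802914627306
```

View pics/top3.png

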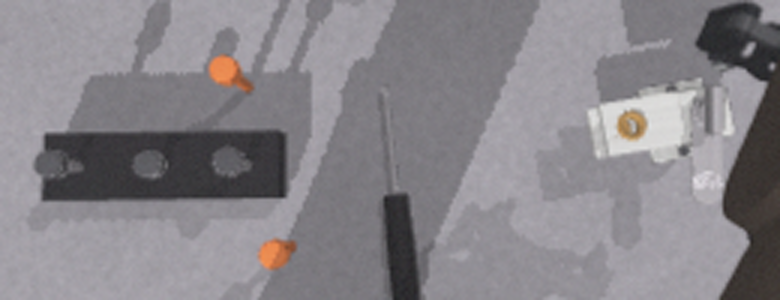

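The nut is about 80° round, and the bushing mouth shows clear at crop (631,125). Now I'll move to the long pin, with the jaws along y.

servo_tool:
  increments:
    - [0, [0.037, -0.024, -0.004], [0, 0, -5.6]]
    - [0, [0.074, -0.048, -0.008], [0, 0, -11]]
    - [0, [0.11, -0.072, -0.012], [0, 0, -17]]
    - [0, [0.147, -0.096, -0.015], [0, 0, -22.5]]
    - [0, [0.184, -0.12, -0.018], [0, 0, -28]]

```text
t: 5.25
position: [506.4, -51.1, 323.4]
tcp_rot: [-0.0, 0.702, 0.713, -0.0]
force: [0.9, 0.4, 0.7]
gripper_width: 85.4
```

```bash
python3 -c "
from h import *
go([494.5,120.1,330],90)
p=onz('top',190+631/3,175+125/3,114);print('mouth',p)"
```

```text
t 5.25 pos [506.42 -51.14 323.38] az 90.89716312421486 shift [171.4   -9.24  -6.6 ] turn [-0.02 -0.01  0.9 ] F [0.93 0.4  0.73] w 85.4162252597833
mouth [ 517.52 -211.66  114.  ]
```

servo_tool:
  increments:
    - [0, [0.043, -0.002, -0.002], [0, 0, 0]]
    - [0, [0.086, -0.004, -0.004], [0, 0, 0.9]]
    - [0, [0.129, -0.007, -0.006], [0, 0, 0.9]]
    - [0, [0.17, -0.009, -0.006], [0, 0, 0.9]]
    - [0, [0.17, -0.009, -0.006], [0, 0, 0.9]]

```text
t: 5.75
position: [495.7, 120.8, 329.2]
tcp_rot: [-0.0, 0.707, 0.707, 0.0]
force: [-0.6, 0.0, -0.0]
gripper_width: 85.4
```

servo_tool:
  increments:
    - [0, [0, 0, 0], [0, 0, 0]]

```text
t: 5.85
position: [496.3, 117.7, 329.1]
tcp_rot: [-0.0, 0.708, 0.706, -0.0]
force: [-0.3, -0.4, 0.1]
gripper_width: 85.4
```

```bash
python3 -c "
from h import *
import json
o=get_obs();im=capture('wrist')[:,:,::-1]
json.dump({k:list(map(float,o[k])) for k in('position','tcp_rot')},open('w4.json','w'))
go([494.5,120.1,156],90,o);p=proj('wrist',[494.5,120.1,165],o);print(p,proj('wrist',[494.5,120.1,55],o))
cv2.imwrite('pics/w4.png',im)"
```

```text
t 5.85 pos [496.26 117.74 329.11] az 89.85328490744514 shift [  2.41  -1.67 173.11] turn [-0.03  0.02 -0.15] F [-0.3  -0.39  0.1 ] w 85.37621387056609
[318.14 189.85] [317.11 166.38]
```

View pics/w4.png

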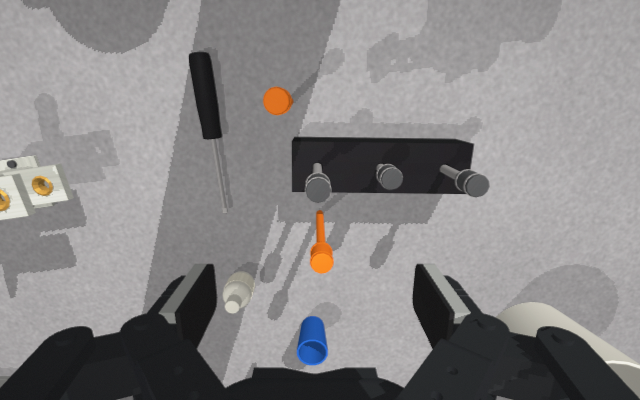

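```bash
python3 -c "
from h import *
import json
o=json.load(open('w4.json'));o['position']=np.array(o['position'])
im=cv2.imread('pics/w4.png');x0,y0=288,165
g=cv2.resize(cv2.cvtColor(im[y0:y0+45,x0:x0+60],6),None,fx=10,fy=10,interpolation=2)
for p2 in(25,15):
  c=cv2.HoughCircles(cv2.GaussianBlur(g,(0,0),4),3,1.5,300,param1=80,param2=p2,minRadius=90,maxRadius=160)
  print(c)
  if c is not None:
    u,v,r=c[0,0]; print(u/10+x0,v/10+y0, onz('wrist',u/10+x0,v/10+y0,165,o))
    h=cv2.cvtColor(g,8);cv2.circle(h,(int(u),int(v)),int(r),(0,0,255),2);cv2.imwrite('pics/w4z.png',h);break
"
```

```text
None
[[[296.25 194.25 126.6 ]]]
317.625 184.425 [489.7  119.67 165.  ]
```

View pics/w4z.png

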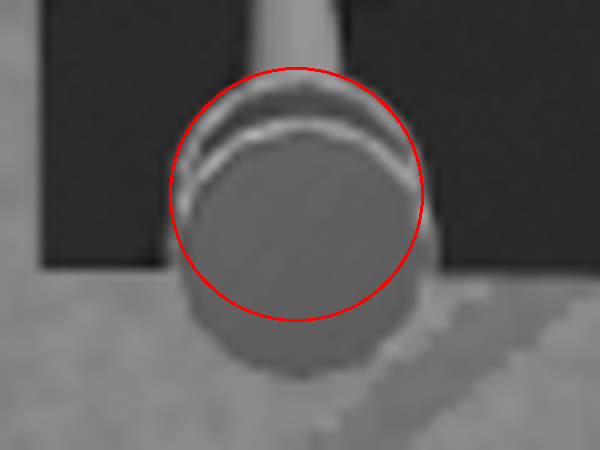

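The head top's centre is at (318.2,189.7), against a predicted (318.1,189.9), so the pin is at (494.5,120.1). Descending.

servo_tool:
  increments:
    - [0, [0.001, -0.001, 0.04], [0, 0, 0]]
    - [0, [0.002, -0.0015, 0.08], [0, 0, 0]]
    - [0, [0.002, -0.0015, 0.12], [0, 0, 0]]
    - [0, [0.002, -0.0015, 0.13], [0, 0, 0]]
    - [0, [0.002, -0.0015, 0.13], [0, 0, 0]]

```text
t: 6.4
position: [495.1, 118.1, 198.6]
tcp_rot: [-0.001, 0.71, 0.704, -0.001]
force: [-0.6, -0.2, 1.4]
gripper_width: 85.6
```

servo_tool:
  increments:
    - [0, [0, 0, 0], [0, 0, 0]]
    - [0, [0, 0, 0], [0, 0, 0]]

```text
t: 6.6
position: [495.8, 118.9, 201.0]
tcp_rot: [0.001, 0.71, 0.705, 0.001]
force: [-0.1, 1.0, -0.5]
gripper_width: 85.5
```

```bash
python3 -c "
from h import *
go([494.5,120.1,156],90)"
```

```text
t 6.6 pos [495.84 118.89 201.  ] az 89.59525860659117 shift [ 1.2  -1.47 44.99] turn [ 0.16 -0.01 -0.4 ] F [-0.14  0.97 -0.54] w 85.54833303037388
```

servo_tool:
  increments:
    - [0, [0.001, -0.001, 0.025], [0, 0, 0]]
    - [0, [0.001, -0.001, 0.043], [0, 0, 0]]
    - [0.3, [0.001, -0.001, 0.045], [0, 0, 0]]
    - [0.8, [0.001, -0.001, 0.045], [0, 0, 0]]
    - [1, [0.001, -0.001, 0.045], [0, 0, 0]]
  squeeze: 60

```text
t: 7.1
position: [494.7, 120.1, 155.6]
tcp_rot: [0.001, 0.709, 0.705, 0.001]
force: [-0.3, -0.2, 0.3]
gripper_width: 43.5
```

servo_tool:
  increments:
    - [1, [0, 0, 0], [0, 0, 0]]
    - [1, [0, 0, 0], [0, 0, 0]]
    - [1, [0, 0, 0], [0, 0, 0]]
    - [1, [0, 0, 0], [0, 0, 0]]

```text
t: 7.5
position: [494.6, 120.2, 155.3]
tcp_rot: [0.001, 0.71, 0.705, 0.001]
force: [-0.1, -0.4, 5.9]
gripper_width: 20.6
```

```bash
python3 -c "
from h import *
go([494.5,120.1,156],90)"
```

```text
t 7.5 pos [494.58 120.18 155.28] az 89.6110180319279 shift [-0.08 -0.08 -0.72] turn [ 0.12 -0.01 -0.39] F [-0.09 -0.45  5.94] w 20.588405772087757
```

Gripped at width 20.6 with no side load. Lifting straight up.

servo_tool:
  increments:
    - [1, [0, 0, -0.015], [0, 0, 0]]
    - [1, [0, 0, -0.035], [0, 0, 0]]
    - [1, [0, 0, -0.065], [0, 0, 0]]
    - [1, [0, 0, -0.1], [0, 0, 0]]
    - [1, [0, 0, -0.13], [0, 0, 0]]

```text
t: 8.0
position: [493.9, 120.1, 286.3]
tcp_rot: [0.0, 0.71, 0.705, 0.0]
force: [0.3, 0.1, -1.3]
gripper_width: 20.2
```

servo_tool:
  increments:
    - [1, [0, 0, -0.01], [0, 0, 0]]
    - [1, [0, 0, -0.01], [0, 0, 0]]

```text
t: 8.2
position: [494.2, 120.1, 295.2]
tcp_rot: [0.001, 0.709, 0.705, 0.001]
force: [0.4, 0.5, -1.2]
gripper_width: 20.7
```

```bash
python3 -c "
from h import *
go([518,-211.3,295],8)"
```

```text
t 8.2 pos [494.18 120.11 295.18] az 89.61313493980272 shift [-331.25   26.06    0.2 ] turn [ 0.11 -0.1  81.61] F [ 0.35  0.46 -1.23] w 20.699450151998693
```

servo_tool:
  increments:
    - [1, [-0.02, 0.002, 0], [0, 0, 4]]
    - [1, [-0.055, 0.004, 0], [0, 0, 12]]
    - [1, [-0.09, 0.007, 0], [0, 0, 20]]
    - [1, [-0.125, 0.01, 0], [0, 0, 28]]
    - [1, [-0.16, 0.013, 0], [0, 0, 36]]

```text
t: 8.7
position: [505.4, -41.3, 292.4]
tcp_rot: [-0.001, 0.894, 0.448, -0.001]
force: [-0.2, 0.0, -0.7]
gripper_width: 20.8
```

```bash
python3 -c "
from h import *
go([518,-211.3,295],8)"
```

```text
t 8.7 pos [505.41 -41.27 292.39] az 53.28641605570927 shift [-128.78  111.73   -2.73] turn [-0.11  0.12 45.29] F [-0.18  0.04 -0.68] w 20.766516008745793
```

servo_tool:
  increments:
    - [1, [-0.026, 0.022, 0], [0, 0, 8]]
    - [1, [-0.052, 0.044, 0], [0, 0, 16]]
    - [1, [-0.078, 0.066, -0.001], [0, 0, 24]]
    - [1, [-0.102, 0.088, -0.002], [0, 0, 32]]
    - [1, [-0.12, 0.104, -0.002], [0, 0, 40]]

```text
t: 9.2
position: [518.1, -200.0, 294.2]
tcp_rot: [-0.001, 0.993, 0.115, -0.001]
force: [0.9, -0.1, -1.3]
gripper_width: 20.3
```

servo_tool:
  increments:
    - [1, [-0.006, 0.004, 0], [0, 0, 5]]
    - [1, [-0.006, 0.004, 0], [0, 0, 5]]
    - [1, [-0.006, 0.004, 0], [0, 0, 5]]
    - [1, [-0.006, 0.004, 0], [0, 0, 5]]

```text
t: 9.6
position: [513.6, -203.0, 295.7]
tcp_rot: [-0.0, 0.997, 0.076, -0.0]
force: [0.1, -1.0, -1.3]
gripper_width: 20.5
```

```bash
python3 -c "
from h import *
import json
o=get_obs();im=capture('wrist')[:,:,::-1];s=capture('scene')[:,:,::-1];t=capture('top')[:,:,::-1]
json.dump({k:list(map(float,o[k])) for k in('position','tcp_rot')},open('w5.json','w'))
go([518,-211.3,270],8,o);print(proj('wrist',[518,-211.3,114],o),proj('scene',[518,-211.3,114]))
cv2.imwrite('pics/w5.png',im);cv2.imwrite('pics/s5.png',s);cv2.imwrite('pics/t5.png',t)
f=lambda a,x,y,w,h,k:cv2.resize(a[y:y+h,x:x+w],None,fx=k,fy=k,interpolation=2)
A=f(im,250,90,130,195,3);A=A[:580]
B=f(s,205,80,100,145,4)
c=np.zeros((585,800,3),np.uint8);c[:580,:390]=A;c[:580,395:795]=B;cv2.imwrite('pics/c5.png',c)"
```

```text
t 9.6 pos [ 513.64 -202.96  295.68] az 8.76284764378416 shift [ 3.06  8.92 25.67] turn [-0.03  0.04  0.76] F [ 0.11 -0.98 -1.31] w 20.543621406158795
[317.81 195.59] [251.23 161.8 ]
```

View pics/c5.png

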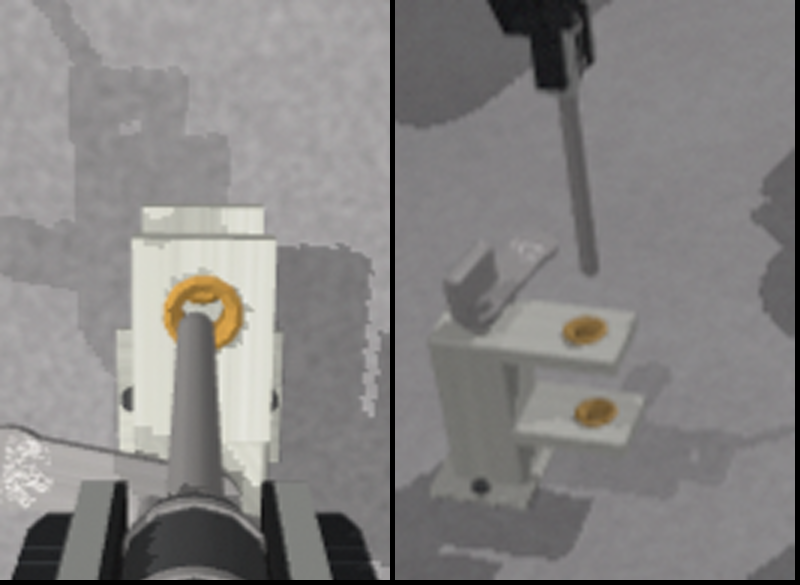

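```bash
python3 -c "
from h import *
import json
o=json.load(open('w5.json'));o['position']=np.array(o['position'])
P=o['position']-[0,0,145.3];print('tip exp wrist',proj('wrist',P,o),'scene',proj('scene',P), 'top of shaft exp wrist',proj('wrist',P+[0,0,60],o),'scene',proj('scene',P+[0,0,100]))
for n,f,(x,y,w,h) in(('wrist','w5',(295,175,45,40)),('scene','s5',(235,150,35,22)),('scene','s5',(240,172,30,20))):
  im=cv2.imread(f'pics/{f}.png')[y:y+h,x:x+w];hsv=cv2.cvtColor(im,40)
  m=cv2.inRange(hsv,(8,90,40),(30,255,255));c=max(cv2.findContours(m,0,1)[0],key=cv2.contourArea)
  e=cv2.fitEllipse(cv2.convexHull(c));u,v=e[0][0]+x,e[0][1]+y;z=54 if y==172 else 114
  print(n,u,v,e[1],onz(n,u,v,z,o))
"
```

```text
tip exp wrist [314.48 196.96] scene [253.78 148.18] top of shaft exp wrist [314.45 222.37] scene [248.57 108.42]
wrist 317.13628005981445 193.95636177062988 (24.61149787902832, 26.58116912841797) [ 517.15 -209.86  114.  ]
scene 252.0037078857422 162.0449628829956 (5.970914840698242, 10.052040100097656) [ 518.21 -209.31  114.  ]
scene 254.57852745056152 182.5865240097046 (5.66300106048584, 9.642378807067871) [ 518.42 -209.84   54.  ]
```

```bash
python3 -c "
from h import *
go([517.7,-210.3,266],8)"
```

```text
t 9.75 pos [ 513.73 -203.01  296.19] az 8.713885565375488 shift [ 2.82  7.8  30.19] turn [0.   0.   0.71] F [-0.17 -0.52 -1.69] w 20.726873136474545
```

servo_tool:
  increments:
    - [1, [0.002, 0.004, 0.005], [0, 0, 0]]
    - [1, [0.003, 0.008, 0.01], [0, 0, 0]]
    - [1, [0.003, 0.008, 0.02], [0, 0, 0]]
    - [1, [0.003, 0.008, 0.03], [0, 0, 0]]
    - [1, [0.003, 0.008, 0.03], [0, 0, 0]]

```text
t: 10.25
position: [517.2, -210.8, 264.4]
tcp_rot: [-0.001, 0.997, 0.075, -0.001]
force: [-0.5, 0.0, -1.1]
gripper_width: 20.4
```

servo_tool:
  increments:
    - [1, [0, 0, 0], [0, 0, 0]]
    - [1, [0, 0, 0], [0, 0, 0]]

```text
t: 10.45
position: [517.9, -211.1, 266.5]
tcp_rot: [0.0, 0.997, 0.075, 0.0]
force: [0.5, 0.2, -0.9]
gripper_width: 20.3
```

```bash
python3 -c "
from h import *
o=get_obs();im=capture('wrist')[:,:,::-1];s=capture('scene')[:,:,::-1]
go([517.7,-210.3,266],8,o);P=o['position']-[0,0,145.3];print(proj('wrist',P,o),proj('wrist',[517.7,-210.3,114],o),proj('scene',P),proj('scene',[517.7,-210.3,114]))
f=lambda a,x,y,w,h,k:cv2.resize(a[y:y+h,x:x+w],None,fx=k,fy=k,interpolation=2)
c=np.zeros((560,800,3),np.uint8);c[:,:390]=f(im,285,160,65,94,6)[:560];c[:,395:795]=f(s,227,120,50,70,8);cv2.imwrite('pics/c6.png',c)"
```

```text
t 10.45 pos [ 517.87 -211.08  266.54] az 8.610805424455545 shift [-0.05 -0.8   0.54] turn [ 0.02 -0.02  0.61] F [ 0.45  0.23 -0.87] w 20.27597645821122
[314.29 196.81] [314.23 193.52] [250.98 159.21] [251.7  161.82]
```

View pics/c6.png

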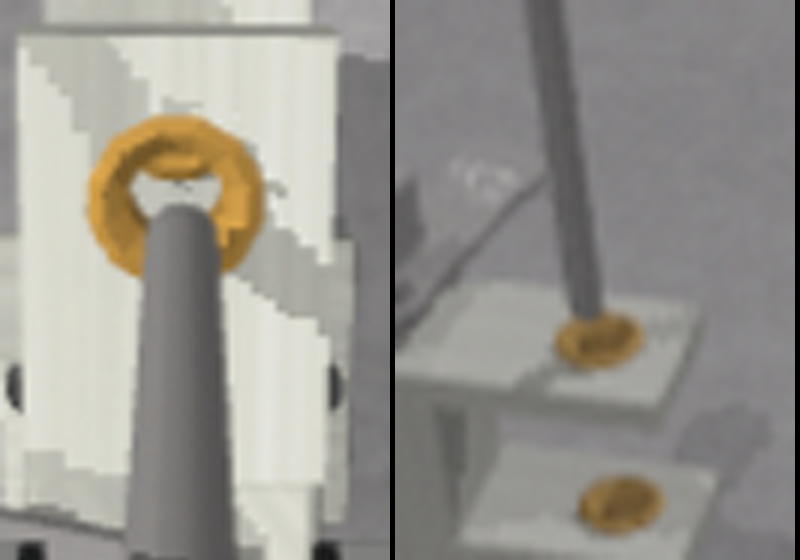

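The tip sits about 2 mm toward the spine and 1 mm right of the ring centre, which is within the flare. I'll nudge it and descend, watching the force.

servo_tool:
  increments:
    - [1, [-0.001, -0.002, 0], [0, 0, 0]]
    - [1, [-0.001, -0.002, 0.006], [0, 0, 0]]
    - [1, [-0.001, -0.002, 0.012], [0, 0, 0]]
    - [1, [-0.001, -0.002, 0.018], [0, 0, 0]]
    - [1, [-0.001, -0.002, 0.018], [0, 0, 0]]

```text
t: 11.05
position: [516.2, -209.1, 247.2]
tcp_rot: [-0.0, 0.997, 0.075, -0.001]
force: [0.2, -0.2, -1.3]
gripper_width: 20.4
```

```bash
python3 -c "
from h import *
o=get_obs();go([517.7,-210.3,165.5],8,o);print(o['ft_torque'])"
```

```text
t 11.05 pos [ 516.17 -209.07  247.18] az 8.607412590288922 shift [ 1.44  1.53 81.67] turn [-0.06  0.08  0.61] F [ 0.18 -0.23 -1.34] w 20.43218546968983
[ 0.06  0.01 -0.02]
```

The tip is in the bore at z of about 102 with no contact force. Continuing slowly.

servo_tool:
  increments:
    - [1, [0, 0, 0.008], [0, 0, 0]]
    - [1, [0, 0, 0.016], [0, 0, 0]]
    - [1, [0, 0, 0.024], [0, 0, 0]]
    - [1, [0, 0, 0.032], [0, 0, 0]]
    - [1, [0, 0, 0.038], [0, 0, 0]]

```text
t: 11.55
position: [516.4, -209.2, 209.4]
tcp_rot: [-0.0, 0.997, 0.075, -0.0]
force: [-0.7, -0.2, -1.1]
gripper_width: 20.9
```

servo_tool:
  increments:
    - [1, [0, 0, 0.004], [0, 0, 0]]
    - [1, [0, 0, 0.009], [0, 0, 0]]
    - [1, [0, 0, 0.014], [0, 0, 0]]
    - [1, [0, 0, 0.018], [0, 0, 0]]

```text
t: 11.95
position: [516.5, -209.2, 191.9]
tcp_rot: [0.0, 0.997, 0.075, 0.0]
force: [-0.1, 0.0, -1.8]
gripper_width: 20.7
```

```bash
python3 -c "
from h import *
o=get_obs();go([517.7,-210.3,165.5],8,o);print(o['ft_torque'])"
```

```text
t 11.95 pos [ 516.48 -209.24  191.93] az 8.608872525378693 shift [ 1.04  1.23 26.43] turn [ 0.01 -0.    0.61] F [-0.14  0.03 -1.84] w 20.7446579041528
[-0.04  0.05  0.  ]
```

servo_tool:
  increments:
    - [1, [0, 0, 0.007], [0, 0, 0]]
    - [1, [0, 0, 0.014], [0, 0, 0]]
    - [1, [0, 0, 0.02], [0, 0, 0]]
    - [1, [0, 0, 0.026], [0, 0, 0]]
    - [1, [0, 0, 0.027], [0, 0, 0]]

```text
t: 12.45
position: [516.3, -209.1, 164.5]
tcp_rot: [-0.0, 0.997, 0.075, -0.0]
force: [-0.4, -0.4, -1.4]
gripper_width: 20.6
```

servo_tool:
  increments:
    - [1, [0, 0, 0], [0, 0, 0]]
    - [1, [0, 0, 0], [0, 0, 0]]
    - [1, [0, 0, 0], [0, 0, 0]]

```text
t: 12.75
position: [516.6, -209.3, 165.6]
tcp_rot: [0.0, 0.997, 0.075, 0.0]
force: [-0.5, -0.6, -1.5]
gripper_width: 20.7
```

```bash
python3 -c "
from h import *
o=get_obs();s=capture('scene')[:,:,::-1];t=capture('top')[:,:,::-1]
go([517.7,-210.3,165.5],8,o);print(o['joint_velocities'],o['ft_torque']);P=o['position']-[0,0,145.3];print('tip',P,proj('scene',P),proj('scene',P*[1,1,0]+[0,0,40]))
f=lambda a,x,y,w,h,k:cv2.resize(a[y:y+h,x:x+w],None,fx=k,fy=k,interpolation=2)
c=np.zeros((560,800,3),np.uint8);c[:,:]=f(s,200,110,100,70,8)if 0 else 0
c[:,:400]=f(s,215,130,60,84,6.667)[:560,:400];c[:400,400:]=f(s,180,110,340,230,400/340)[:400] if 0 else 0
q=f(s,180,110,340,230,400/340);c[:q.shape[0],400:400+q.shape[1]]=q
q=f(t,190,100,260,180,400/260);c[280:280+q.shape[0],400:][:, :q.shape[1]]=q[:280];cv2.imwrite('pics/c7.png',c)"
```

```text
t 12.75 pos [ 516.57 -209.3   165.57] az 8.605633525068265 shift [0.97 1.16 0.08] turn [ 0.02 -0.02  0.61] F [-0.5  -0.55 -1.48] w 20.662144201506525
[ 0. -0.  0.  0. -0.  0.] [-0.04 -0.01 -0.01]
tip [ 516.57 -209.3    20.27] [256.63 193.03] [255.77 186.71]
```

View pics/c7.png

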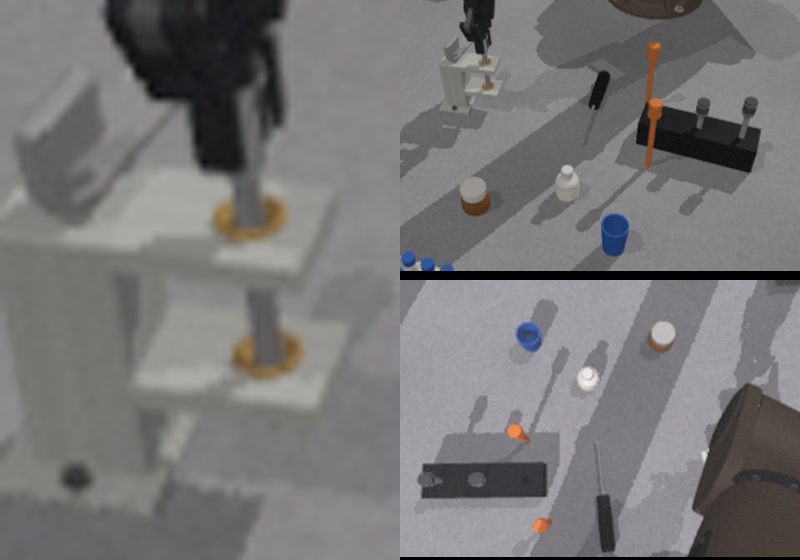

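The pin passes through both rings, at crop (250,215) and (267,352), and the bystanders haven't moved. The arm is still and the tool carries only the pin's weight. Handing in.

```bash
python3 -c "
from h import *
print(job_done())"
```

```text
the job is handed in; nothing more can be done
None
```

The job is handed in at about 13 s on the robot's clock, with the long pin through both bushings and the gripper still holding it by the head.

- **Nut:** I turned it about 80° anticlockwise. The top view then showed the tab clear of the upper bushing. While I held the wing, the wrist felt up to about 15 N sideways and 11 N upward, well under the limits.
- **Pin:** I took the long one (head at about 150 mm by two-view measurement) and lifted it straight out of the rack. I shifted it about 2 mm from the camera check before lowering it. Nothing beyond the pin's weight, about 1.5 N, showed on the way down.
- **Final state:** The scene view shows the shaft passing through both brass rings, and the arm is still. The tip works out at about 20 mm above the bench, which is 20 mm below the lower bushing.
- **Not confirmed by picture:** The tip below the lower lug was hidden in the views I took. Its height comes from the arm's position and from seeing no sign of slip in the grip.
- **Disagreement:** My estimates of the bushing centre differed by 1 to 2 mm between views. That is within the flared mouth, and the pin went through without contact.
- **Other items:** The other two pins, both orange look-alikes and the bench items looked to be where they started.

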